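# Refit the filter lid of the bench dust extractor

## Task

The rinsed filter lid stands in the drying rack: put it back on the dust extractor. Its handle cannot be reached there, so lift it out, set it down (the sloping book rest is handy for that), let go and take it again by the handle; then, holding it by the handle, hook its tongue under the extractor's ledge with the other end raised and swing it down until it lies flat and fully home in the opening, and let go. Do not let it fall, and leave the things lying round the work where they are.

Things in the scene. Friction and masses are not known exactly. Their poses are not given: they have to be found in the camera images.
- lid: Filter lid: slotted bare-aluminium plate 110 (x) x 140 (y) x 8 (z) mm, 150 to 310 g. Origin: the plate's centre, half-way through it. Own +z out of the outer face, which has the handle; own -y towards its tongue. At the start it stands on the tongue in the rack, own y up, own z roughly to world -y, leaning by up to about 4 degrees.
- lid_handle: Handle, one with the lid: black bow on two feet. Its grip bar is 64 mm long (lid y), 14 mm thick (lid x), 16 mm high (lid z). Origin: the bar's centre, 28 mm from the lid's origin along lid z, 24 mm above the plate's outer face. Axes as the lid's.
- lid_tongue (a point): Middle of the tongue's tip, on the lid's inner face: (0, -84, -4) mm in the lid's frame; axes as the lid's. The tongue is a strip 90 mm wide, 4 mm thick, sticking 14 mm out beyond the plate, flush with the inner face.
- lid_top_edge (a point): Middle of the lid's edge opposite the tongue: (0, 70, 0) mm in the lid's frame; axes as the lid's. The edge is 110 mm long and 8 mm thick; in the rack it is on top, 0.166 m above the table, free on both sides for 36 mm down.
- drying_rack: Pale wooden dowel rack at the left, fixed; origin under the lid's slot, on the table; z up. Dowels 0.09 m high. Two card boards up to 0.118 m high stand in it on the handle's side of the lid, a few mm clear of the handle, so the handle cannot be gripped there. The lid lifts straight out.
- filter_seat (a point): Centre of the seat in the opening of the dust extractor (grey metal box, fixed), 62 mm above the table; z up, axes as the extractor's. Opening: x from -59 to 59 mm; rims stand 8 mm above the seat, the +y rim at y = 74 mm. Blower hump 94 mm above the table from x = 77 mm. Seated lid: axes parallel to these, its origin 4 mm above this point, 4 mm of play each way.
- ledge_edge (a point): Middle of the lower front edge of the aluminium ledge: at (0, -73, 13) mm from the seat centre. The ledge, 4 mm thick, overhangs the -y end of the opening; 15 mm behind its edge is a wall. Ledge edge to +y rim is 147 mm; lid with tongue is 154 mm: it enters only tongue first and tilted, +y end 15 to 25 degrees up.
- rest_toe (a point): On the wooden book rest (fixed, 150 mm wide in x): inner corner, at mid width, of its sloping face and the toe strip at its foot, 22 mm above the table; z up. The face rises towards own +y at 45 degrees, 96 mm long; the toe strip stands 14 mm out of it. The lid can lie on it, inner face down, tongue on the toe strip, its upper 58 mm overhanging free.
- packet: Bystander, to be left alone: soft white packet, 80 x 105 x 15 mm, lying flat at the front left. Origin at the centre of its underside.
- palm_brush: Bystander, to be left alone: brown fibre smoothing brush, 67 x 166 x 69 mm, behind the work. Origin at the centre of its underside.
- bone_folder: Bystander, to be left alone: pale flat blade, 22 x 155 x 4 mm, lying at the front in the middle. Origin at the centre of its underside.
- tea_mug: Bystander, to be left alone: green and white mug, 78 mm across, 116 mm with its handle, 101 mm high, standing behind the rack. Origin at the centre of its underside.
- dropper_bottle: Bystander, to be left alone: small brown bottle with a dropper, 33 mm across, 102 mm high, standing at the back. Origin at the centre of its underside.
- press_block: Bystander, to be left alone: beech block, 40 x 120 x 25 mm, lying at the front right. Origin at the centre of its underside.

How it is judged:
On the way, in this order (a step that is already met when the one before it is completed fails the run):
1. The lid has been set down clear of the rack and let go, and lies still (contact force between lid and the fingers below 0.05 N and linear speed of lid below 0.03 m/s and distance of lid from where it was at the start of the episode above 0.12 m), for 0.2 s.
2. Held by its handle, the lid is hooked at a tilt: tongue tip at least 3 mm under the ledge, other end raised at least 7 degrees (contact force between lid_handle and the fingers above 0.5 N and angle between lid's own z axis and vertical between 0.12 and 0.8 rad and z of lid in the frame of filter_seat above 0.012 m and y of lid_tongue in the frame of filter_seat below -0.076 m and z of lid_tongue in the frame of filter_seat between -0.004 and 0.011 m), for 0.1 s.
At the end, for the whole second after the job is handed in: The lid lies in the extractor's opening, released and at rest: within 8 mm of central, within 3 mm of seat height, level within 2 degrees, its tongue at least 3 mm under the ledge (x of lid in the frame of filter_seat between -0.008 and 0.008 m and y of lid in the frame of filter_seat between -0.008 and 0.008 m and z of lid in the frame of filter_seat below 0.007 m and angle between lid's own z axis and vertical below 0.035 rad and angle between the y axis of lid and the y axis of filter_seat, either way round below 0.12 rad and y of lid_tongue in the frame of filter_seat below -0.076 m and z of lid_tongue in the frame of filter_seat below 0.005 m and linear speed of lid below 0.02 m/s and contact force between lid and the fingers below 0.05 N); the robot touches nothing.
It fails at once if The lid is let fall (faster than 0.45 m/s, as after a drop of 1 cm, with no finger on it) (contact force between lid and the fingers below 0.01 N and linear speed of lid above 0.45 m/s).
It fails at once if A bystander is moved by more than 40 mm (distance of any of packet, palm_brush, bone_folder, tea_mug, dropper_bottle, press_block from where it was at the start of the episode above 0.04 m).
It also fails if it takes over 61 s, if anything falls off the work surface, if the arm or the gripper's body presses on something with over 40 N, if the wrist force passes 120 N, or if a joint passes its speed limit or range.

## Robot

A 7-joint arm with a two-finger parallel gripper is mounted at the origin on a cart in front of the work surface, level with it; the furniture and walls round the work are solid. World frame = base frame: x ahead of the robot, y to its left, z up, the work surface at z = 0. Lengths are in m, angles in rad, forces in N, time in s.
With the tool pointing down it reaches from about 0.425 to 0.825 m from the base axis. Payload 3.6 kg.
Tool frame: the origin (TCP) lies at the very end of the fingers, on their centre line; the grasp point (between the pads) lies 19 mm behind it; z points along the fingers, y is the line along which they close (so a half turn about z gives the same grasp; the last joint's range is limited). The gripper opens to 85 mm and grips with 20 to 120 N. Pads are 22 mm wide; open, the fingers measure 114 mm over their backs; the gripper's body (76 mm by 85 mm) begins 54 mm behind the grasp point. The pads swing forward as they close: fully open they stand 13 mm farther back than shut.
Start: joints at [-1.323, 0.615, -0.013, 1.423, 0.008, 1.103, -0.04], TCP at [0.176, 0.626, 0.231] pointing down, gripper open.
Joint ranges: [-3.12, 3.12], [-0.3, 2.06], [-1.34, 1.32], [0.26, 2.42], [-1.36, 4.5], [0.01, 1.98], [-2.84, 2.84]. Speed limits (rad/s): [2.79, 2.79, 3.14, 3.14, 3.14, 3.14, 3.14].

## Interface

Orientations are given as a unit quaternion [x, y, z, w].
In Python, from bench import * gives the robot as it stands.
- The arm moves only by the tool arm_command, never from a script. Its argument "series" is a list of rows, each a list of 7 numbers: the shift along the tool's x, y, z in units of 100 mm (1.0 is 100 mm), then the turn, a rotation vector about the tool's x, y, z in units of 120 degrees (1.0 is 120 degrees), then the opening, from 0 (shut) to 1 (fully open). A call has exactly 8 rows; each row is the pose to reach, as a shift and turn from the pose commanded when the call began, along the tool's axes at that moment; what a row does not reach only later rows make up. A row lasts 1/8 s, in which the tool goes at most 62.5 mm and 10.7 degrees, less where a joint would pass 70% of its speed; a pose out of reach is approached as far as the arm can. A call with a number of a shift or a turn outside -1 to 1 is refused whole. A call with a gripper value outside its range is refused whole. The fingers move at their own pace and stop on an object; "newtons" is the grip in N (left out, the last holds). Time passes only in rows, so rows that repeat a pose let the fingers close, or fill a call up. It gives the time, the measured TCP pose, the force, the opening and the grip force at its end, in the units of the state.
- get_obs(): the state, without advancing time (a new reading comes with each control period).
- get_image(name): name is "scene" or "top"; returns (picture, depth): 420x560x3 uint8, red, green, blue; 420x560 float32, m along the optical axis (not along the pixel's ray), 0 where there is no reading.
- camera_model(name): a dict with "fx", "fy", "cx", "cy" (pixels), "world_from_camera" (4x4, takes a point from camera to world coordinates). Camera axes: x right, y down, z forward; pixel columns grow to the right and rows downward; lengths in m; the calibration is good to about 2 mm. A picture is of the moment at which its call begins. camera_model takes no time and is no camera call.
- hand_in(): hands the job in; it is judged then, once.
The state is a dict: "time": time; "qpos": joint angles; "dq": joint speeds; "joint_torque": joint torques, N m; "ee_pos": TCP position; "ee_rot": TCP orientation; "ft_force": force on the tool from outside, world axes, zero at the start; "ft_torque": the same for the moment, N m; "width": opening from 0.0 (shut) to 1.0 (fully open); "gripper_force": force on a finger pad.
Only numpy, scipy, OpenCV 4.12 (cv2) and the standard library are available. Lean on these libraries where they do the work, as an engineer would, in place of code of your own. Each camera call takes 0.05 s, during which the arm holds its last target. There are 200 camera calls.

## Working session

There is one attempt and no reset: what is moved stays moved. The work goes in short steps, Python scripts to look and compute and a tool call to move; the robot and the scene stay as the last step left them, time stands still between calls to the robot, and variables do not carry over. Pictures are saved under pics/ and viewed, at most 10 in all, crops included, and the job is handed in when it is done.

Besides the shell and the picture viewer there is one more tool, called by a JSON object that holds its "fn" and its "kwargs", one argument or row to a line. arm_command: Moves the arm, as the interface text tells. Shifts and turns lie within -1 to 1; 1 stands for 100 mm of shift or 120 degrees of turn. Its arguments: {"type":"object","properties":{"series":{"type":"array"},"newtons":{"type":"number"}},"required":["series"]}

```bash
ls; mkdir -p pics; cat > h.py <<'E'
from bench import *
import numpy as np, cv2
from scipy.spatial.transform import Rotation as R
def cloud(n):
    im,d=get_image(n); m=camera_model(n); T=np.array(m["world_from_camera"])
    v,u=np.mgrid[:d.shape[0],:d.shape[1]]
    P=np.stack([(u-m["cx"])/m["fx"]*d,(v-m["cy"])/m["fy"]*d,d],-1)
    W=P@T[:3,:3].T+T[:3,3]; W[d==0]=np.nan
    return im,W
def save(n,im): cv2.imwrite("pics/"+n+".png",im[...,::-1])
E
python3 - <<'E'
from h import *
o=get_obs(); print(o)
for n in("scene","top"):
    im,W=cloud(n); save(n+"0",im); np.savez(n+"0.npz",im=im,W=W); m=camera_model(n); print(n,np.round(m["world_from_camera"],3).tolist(),m["fx"])
E
```

```text
pics
{'time': 0.0, 'qpos': array([-1.32251911,  0.61591746, -0.01264577,  1.42493572,  0.00813015,
        1.10340394, -0.040386  ]), 'dq': array([ 0.00114211,  0.00136402, -0.00054706, -0.00148229,  0.00104021,
        0.00086963,  0.00049213]), 'joint_torque': array([-6.31401181e-04, -4.69212699e+01,  2.58821184e-01, -1.71033829e+01,
        9.90562927e-03,  9.61768645e-03, -6.51886396e-06]), 'ee_pos': array([0.17613793, 0.62486653, 0.23012702]), 'ee_rot': array([ 1.36898030e-01,  9.90584283e-01, -1.29771594e-03, -1.54776209e-04]), 'ft_force': array([ 0.48776787, -0.00609579, -0.64613004]), 'ft_torque': array([-0.04182238,  0.01510761,  0.02284991]), 'gripper_force': 0.0, 'width': 1.0009336204907546}
scene [[0.433, -0.598, 0.675, -0.109], [-0.901, -0.279, 0.332, -0.327], [-0.01, -0.752, -0.66, 0.753], [0.0, 0.0, 0.0, 1.0]] 451.70027040705725
top [[-0.027, -0.991, 0.133, 0.456], [-1.0, 0.027, -0.001, 0.013], [-0.003, -0.133, -0.991, 1.031], [0.0, 0.0, 0.0, 1.0]] 397.83110562867023
```

View pics/scene0.png

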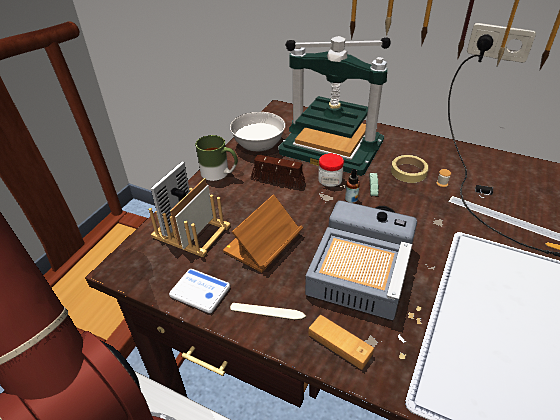

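View pics/top0.png

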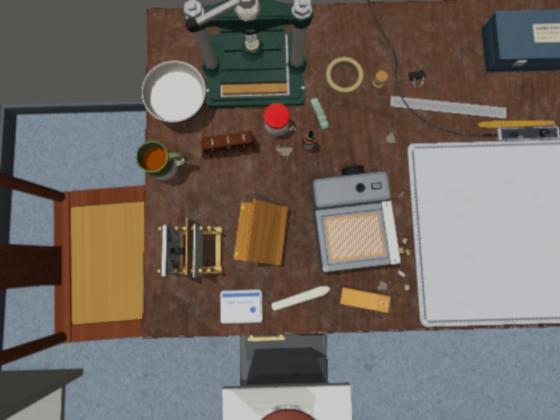

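The scene view shows the lid standing in the rack at about (170,190) with the mug behind it. The book rest is at (265,232) and the extractor at (360,262), with its aluminium ledge on the right at (400,270). The top view has the lid edge at about (167,250), the rest at (262,232), the opening at (355,237) and the ledge at (391,232).

```bash
python3 - <<'E'
from h import *
T=np.load("top0.npz")["W"]; S=np.load("scene0.npz")["W"]
np.set_printoptions(linewidth=220,suppress=True)
f=lambda W,v,us:print(v,[(u,*np.round(1000*W[v,u]).astype(int).tolist()) if np.isfinite(W[v,u,0]) else (u,'-') for u in us])
print("lid/rack")
for v in (230,250,268): f(T,v,range(158,200,2))
print("rest")
for v in (215,232,250): f(T,v,range(232,292,4))
print("extr")
for v in (215,237,255): f(T,v,range(312,404,5))
def hi(W,lo,hi_):
    m=np.all((W>lo)&(W<hi_),-1); return W[m]
P=hi(S,[.25,.2,.14],[.6,.5,.175]); print(len(P),P.min(0),P.max(0))
P=hi(T,[.25,.2,.155],[.6,.5,.175]); print(len(P),P.min(0),P.max(0),P.mean(0))
E
```

```text
lid/rack
230 [(158, 548, 321, 0), (160, 541, 293, 78), (162, 541, 289, 75), (164, 533, 258, 167), (166, 533, 254, 164), (168, 535, 255, 148), (170, 535, 253, 136), (172, 537, 254, 115), (174, 539, 256, 91), (176, 541, 257, 69), (178, 540, 250, 74), (180, 542, 250, 58), (182, 543, 249, 41), (184, 545, 248, 21), (186, 536, 221, 119), (188, 537, 219, 106), (190, 539, 219, 84), (192, 541, 219, 61), (194, 536, 204, 111), (196, 537, 202, 97), (198, 539, 203, 70)]
250 [(158, 497, 320, 0), (160, 496, 315, -1), (162, 490, 263, 164), (164, 490, 258, 164), (166, 490, 256, 158), (168, 490, 255, 145), (170, 491, 255, 129), (172, 491, 250, 129), (174, 491, 246, 126), (176, 491, 242, 126), (178, 490, 238, 124), (180, 490, 232, 127), (182, 490, 228, 127), (184, 490, 224, 123), (186, 490, 221, 117), (188, 491, 220, 100), (190, 491, 220, 82), (192, 492, 220, 59), (194, 490, 204, 109), (196, 490, 203, 95), (198, 491, 203, 69)]
268 [(158, 451, 320, -1), (160, 450, 315, -1), (162, 451, 262, 165), (164, 451, 257, 166), (166, 451, 256, 156), (168, 451, 255, 143), (170, 450, 256, 123), (172, 450, 256, 107),
[... 1937 characters left out ...]
-244, 58), (387, 510, -252, 76), (392, 509, -263, 76), (397, 514, -300, -3), (402, 513, -311, 0)]
255 [(312, 473, -77, -1), (317, 473, -90, -1), (322, 471, -95, 70), (327, 471, -108, 61), (332, 471, -120, 59), (337, 470, -132, 62), (342, 470, -143, 65), (347, 470, -156, 61), (352, 469, -168, 62), (357, 469, -180, 62), (362, 469, -192, 62), (367, 468, -205, 59), (372, 468, -217, 60), (377, 468, -228, 65), (382, 467, -241, 60), (387, 467, -253, 60), (392, 467, -261, 77), (397, 466, -272, 79), (402, 467, -309, -1)]
454 [0.43159514 0.25146937 0.14004517] [0.54287069 0.26419841 0.16741818]
237 [0.43602227 0.25335429 0.1550464 ] [0.54448007 0.26311389 0.16926354] [0.48910155 0.25776673 0.16367995]
```

```bash
python3 - <<'E'
from h import *
np.set_printoptions(linewidth=200,suppress=True,precision=4)
def fitline(P): # y = a + b x
    b,a=np.polyfit(P[:,0],P[:,1],1); return a,b
for n in("top","scene"):
    z=np.load(n+"0.npz"); W=z["W"]; 
    X,Y,Z=W[...,0],W[...,1],W[...,2]
    print("==",n)
    # lid top edge
    P=W[(X>.42)&(X<.56)&(Y>.24)&(Y<.275)&(Z>.14)&(Z<.175)]; print("lid top",np.percentile(P,[1,99],axis=0).tolist(),"line",fitline(P))
    Pl=W[(X>.44)&(X<.535)&(Y>.235)&(Y<.275)&(Z>.135)&(Z<.162)]; print(" top z99.5",np.percentile(P[:,2],99.5),"face",np.linalg.lstsq(np.c_[Pl[:,0],Pl[:,2],np.ones(len(Pl))],Pl[:,1],rcond=None)[0], len(Pl))
    # rest face
    m=(X>.44)&(X<.62)&(Y>-.0)&(Y<.09)&(Z>.03)&(Z<.09)
    P=W[m]
    for _ in range(4):
        c,*_=np.linalg.lstsq(np.c_[P[:,:2],np.ones(len(P))],P[:,2],rcond=None); r=P[:,2]-P[:,:2]@c[:2]-c[2]; P=P[abs(r)<.005]
    g=np.hypot(c[0],c[1]); print("rest plane",c,"slope deg",np.degrees(np.arctan(g)),"yaw",np.degrees(np.arctan2(-c[0],c[1])),len(P))
    e=c[:2]/g; a=np.array([e[1],-e[0]]); s=P[:,:2]@a; t=P[:,:2]@e
    sl,sh=np.percentile(s,[.3,99.7]); tt=t+ (0.022-P[:,2])/g; 
    print(" x extent",sh-sl,"toe",a*(sl+sh)/2+e*np.median(tt))
    # extractor seat
    m=((X>.42)&(X<.64)&(Y>-.28)&(Y<-.08)&(Z>.054)&(Z<.0665)).astype(np.uint8)
    m=cv2.morphologyEx(m,cv2.MORPH_OPEN,np.ones((3,3)))
    k,l,st,ce=cv2.connectedComponentsWithStats(m); i=1+np.argmax(st[1:,4]); P=W[l==i]
    (cx,cy),(w,h),an=cv2.minAreaRect((P[:,:2]*1000).astype(np.float32)); print("seat pts rect",cx,cy,w,h,an,"z",np.median(P[:,2]),len(P))
    L=W[(X>.43)&(X<.60)&(Y>-.30)&(Y<-.23)&(Z>.072)&(Z<.085)]; print("ledge rect",cv2.minAreaRect((L[:,:2]*1000).astype(np.float32)),"z",np.median(L[:,2]))
    Rm=W[(X>.45)&(X<.57)&(Y>-.12)&(Y<-.08)&(Z>.067)&(Z<.075)]; print("rim+y line",fitline(Rm),np.median(Rm[:,2]))
E
```

```text
== top
lid top [[0.4362171991494994, 0.2534623982058275, 0.14109138076229155], [0.5439270064250651, 0.2626623699254115, 0.16792950676597893]] line (np.float64(0.2643898278249522), np.float64(-0.015200714057398123))
 top z99.5 0.1680278082647838 face [-0.0156  0.0374  0.2572] 141
rest plane [ 0.147   0.9692 -0.0634] slope deg 44.42971464466978 yaw -8.624160843134463 1576
 x extent 0.14869441299333924 toe [0.5257 0.0084]
seat pts rect 513.2376098632812 -178.4967498779297 120.90666961669922 151.99208068847656 5.101873874664307 z 0.06145605730391762 2998
ledge rect ((524.080810546875, -259.5953674316406), (155.12770080566406, 32.862464904785156), 9.457945823669434) z 0.07791516046608121
rim+y line (np.float64(-0.12407113705569961), np.float64(0.05544602813074003)) 0.06903801458043723
== scene
lid top [[0.4322778491163728, 0.252061480905101, 0.14052007565917005], [0.5406647336396824, 0.262596587987597, 0.1659894184206814]] line (np.float64(0.2669749748618815), np.float64(-0.023361193777220773))
 top z99.5 0.1660726975553706 face [-0.0179 -0.0156  0.2656] 312
rest plane [ 0.1488  0.9649 -0.0634] slope deg 44.31357448303105 yaw -8.764538936226336 1955
 x extent 0.14995126387235358 toe [0.5224 0.0078]
seat pts rect 514.5812377929688 -175.619140625 117.44940185546875 147.65943908691406 4.92123556137085 z 0.06152536529929009 3093
ledge rect ((520.01708984375, -256.42987060546875), (157.3853302001953, 35.487892150878906), 6.4400482177734375) z 0.07783041396454493
rim+y line (np.float64(-0.11751747546594568), np.float64(0.039057839056638205)) 0.0687203112787872
```

```bash
cat >> h.py <<'E'
from scipy.spatial.transform import Slerp
def frame(z,y): # tool rotation with z axis, y axis
    z=np.array(z,float);z/=np.linalg.norm(z);y=np.array(y,float);y-=y@z*z;y/=np.linalg.norm(y)
    return R.from_matrix(np.c_[np.cross(y,z),y,z])
def plan(wps,p=None,q=None):
    """wps: list of (pos,R); prints call end values (shift/0.1, turn/120deg) for each, relative to previous"""
    o=get_obs(); p=o["ee_pos"] if p is None else np.array(p); q=R.from_quat(o["ee_rot"]) if q is None else q
    for P,Q in wps:
        d=q.inv().apply(np.array(P)-p)/.1; t=(q.inv()*Q).as_rotvec()/np.radians(120)
        print(np.round(d,3).tolist(),np.round(t,3).tolist()); p,q=np.array(P),Q
E
python3 - <<'E'
from h import *
F=frame([0,0,-1],[.018,1,0]); o=get_obs(); p=o["ee_pos"]
e=np.array([.488,.2585,.225]); plan([(p+(e-p)*k/4,F) for k in (1,2,3,4)]+[([.488,.2585,.134],F)])
E
```

```text
[-0.999, -0.67, 0.015] [-0.001, -0.0, -0.123]
[-0.796, -0.902, 0.013] [0.0, 0.0, 0.0]
[-0.796, -0.902, 0.013] [0.0, 0.0, 0.0]
[-0.796, -0.902, 0.013] [0.0, 0.0, 0.0]
[0.0, 0.0, 0.91] [0.0, 0.0, 0.0]
```

{"fn": "arm_command", "kwargs": {
  "series": [
    [-0.12,-0.08,0,0,0,-0.03,1],
    [-0.25,-0.17,0,0,0,-0.06,1],
    [-0.37,-0.25,0,0,0,-0.09,1],
    [-0.5,-0.33,0,0,0,-0.123,1],
    [-0.62,-0.42,0,0,0,-0.123,1],
    [-0.75,-0.5,0,0,0,-0.123,1],
    [-0.87,-0.58,0,0,0,-0.123,0.7],
    [-1,-0.67,0,0,0,-0.123,0.7]
  ]
}}

```text
time: 1.1
ee_pos: [0.2549, 0.5333, 0.2313]
ee_rot: [0.009, 1.0, -0.0, -0.0]
ft_force: [0.8, 0.5, -0.9]
width: 0.701
gripper_force: 0.0
```

{"fn": "arm_command", "kwargs": {
  "series": [
    [-0.1,-0.11,0,0,0,0,0.7],
    [-0.2,-0.23,0,0,0,0,0.7],
    [-0.3,-0.34,0,0,0,0,0.7],
    [-0.4,-0.45,0,0,0,0,0.7],
    [-0.5,-0.57,0,0,0,0,0.7],
    [-0.6,-0.68,0,0,0,0,0.7],
    [-0.7,-0.79,0,0,0,0,0.7],
    [-0.8,-0.9,0,0,0,0,0.7]
  ]
}}

```text
time: 2.1
ee_pos: [0.3335, 0.4419, 0.2313]
ee_rot: [0.009, 1.0, 0.0, -0.0]
ft_force: [-1.0, 0.5, -0.1]
width: 0.698
gripper_force: 0.0
```

{"fn": "arm_command", "kwargs": {
  "series": [
    [-0.1,-0.11,0,0,0,0,0.7],
    [-0.2,-0.23,0,0,0,0,0.7],
    [-0.3,-0.34,0,0,0,0,0.7],
    [-0.4,-0.45,0,0,0,0,0.7],
    [-0.5,-0.57,0,0,0,0,0.7],
    [-0.6,-0.68,0,0,0,0,0.7],
    [-0.7,-0.79,0,0,0,0,0.7],
    [-0.8,-0.9,0,0,0,0,0.7]
  ]
}}

```text
time: 3.1
ee_pos: [0.412, 0.3505, 0.2313]
ee_rot: [0.009, 1.0, 0.0, -0.0]
ft_force: [-0.6, 0.4, 0.9]
width: 0.701
gripper_force: 0.0
```

{"fn": "arm_command", "kwargs": {
  "series": [
    [-0.1,-0.11,0,0,0,0,0.7],
    [-0.2,-0.23,0,0,0,0,0.7],
    [-0.3,-0.34,0,0,0,0,0.7],
    [-0.4,-0.45,0,0,0,0,0.7],
    [-0.5,-0.57,0,0,0,0,0.7],
    [-0.6,-0.68,0,0,0,0,0.7],
    [-0.7,-0.79,0,0,0,0,0.7],
    [-0.8,-0.9,0,0,0,0,0.7]
  ]
}}

```text
time: 4.1
ee_pos: [0.4904, 0.2592, 0.2313]
ee_rot: [0.009, 1.0, -0.0, -0.0]
ft_force: [0.5, 0.1, -0.7]
width: 0.701
gripper_force: 0.0
```

{"fn": "arm_command", "kwargs": {
  "series": [
    [0,-0.01,0.2,0,0,0,0.7],
    [0,-0.01,0.4,0,0,0,0.7],
    [0,-0.01,0.6,0,0,0,0.7],
    [0,-0.01,0.75,0,0,0,0.7],
    [0,-0.01,0.85,0,0,0,0.7],
    [0,-0.01,0.92,0,0,0,0.7],
    [0,-0.01,0.96,0,0,0,0.7],
    [0,-0.01,0.96,0,0,0,0.5]
  ]
}}

```text
time: 5.1
ee_pos: [0.4898, 0.2589, 0.1353]
ee_rot: [0.009, 1.0, 0.0, 0.0]
ft_force: [-1.0, -0.4, -0.1]
width: 0.509
gripper_force: 0.0
```

{"fn": "arm_command", "kwargs": {
  "series": [
    [0,0,0,0,0,0,0.3],
    [0,0,0,0,0,0,0.1],
    [0,0,0,0,0,0,0],
    [0,0,0,0,0,0,0],
    [0,0,0,0,0,0,0],
    [0,0,0,0,0,0,0],
    [0,0,0,0,0,0,0],
    [0,0,0,0,0,0,0]
  ],
  "newtons": 60
}}

```text
time: 6.1
ee_pos: [0.4902, 0.2598, 0.1358]
ee_rot: [0.008, 1.0, 0.001, 0.001]
ft_force: [-0.3, 3.7, 4.1]
width: 0.081
gripper_force: 60.1
```

```bash
cat >> h.py <<'E'
yr=np.radians(-8.7); RX=np.array([np.cos(yr),np.sin(yr),0]);RY=np.array([-np.sin(yr),np.cos(yr),0]);Z=np.array([0,0,1.])
CORN=np.array([.524,.008,.022]); U=(RY+Z)/2**.5; N=(Z-RY)/2**.5
ys=np.radians(5); SX=np.array([np.cos(ys),np.sin(ys),0]);SY=np.array([-np.sin(ys),np.cos(ys),0]); SEAT=np.array([.514,-.1765,.062])
E
python3 - <<'E'
from h import *
o=get_obs(); p=o["ee_pos"]; q=R.from_quat(o["ee_rot"]); print(p)
G=frame(-U,-N); place=CORN+.124*U+.004*N+.002*RX
s=Slerp([0,1],R.concatenate([q,G]))
plan([(p+[0,0,.1],q),([.495,.235,.265],s(.2)),([.518,.16,.255],s(.7)),(place+.04*N+.01*U,G),(place+.004*N+.002*U,G)])
print(place)
E
```

```text
[0.49017852 0.25980253 0.13581219]
[-0.001, 0.002, -1.0] [0.0, 0.0, 0.0]
[-0.053, -0.247, -0.292] [0.075, 0.005, 0.012]
[-0.263, -0.715, 0.211] [0.188, 0.013, 0.03]
[-0.286, -0.183, 1.365] [0.113, 0.008, 0.018]
[0.0, 0.36, 0.08] [0.0, 0.0, 0.0]
[0.53881189 0.09157397 0.11250967]
```

{"fn": "arm_command", "kwargs": {
  "series": [
    [0,0,-0.06,0,0,0,0],
    [0,0,-0.18,0,0,0,0],
    [0,0,-0.32,0,0,0,0],
    [0,0,-0.46,0,0,0,0],
    [0,0,-0.6,0,0,0,0],
    [0,0,-0.74,0,0,0,0],
    [0,0,-0.88,0,0,0,0],
    [0,0,-1,0,0,0,0]
  ]
}}

```text
time: 7.1
ee_pos: [0.4902, 0.2574, 0.2364]
ee_rot: [0.009, 1.0, -0.001, 0.0]
ft_force: [0.1, -0.1, -2.7]
width: 0.083
gripper_force: 59.1
```

{"fn": "arm_command", "kwargs": {
  "series": [
    [0,0,-0.1,0,0,0,0],
    [0,0,-0.2,0,0,0,0],
    [0,-0.03,-0.29,0,0,0,0],
    [-0.01,-0.06,-0.29,0.02,0,0,0],
    [-0.02,-0.11,-0.29,0.04,0,0,0],
    [-0.03,-0.16,-0.29,0.06,0,0,0],
    [-0.04,-0.2,-0.29,0.07,0.005,0.01,0],
    [-0.05,-0.24,-0.29,0.075,0.005,0.012,0]
  ]
}}

```text
time: 8.1
ee_pos: [0.4945, 0.2348, 0.2639]
ee_rot: [0.021, 0.997, -0.079, -0.006]
ft_force: [0.4, -0.2, -3.1]
width: 0.085
gripper_force: 59.0
```

{"fn": "arm_command", "kwargs": {
  "series": [
    [-0.03,-0.08,0.02,0.02,0,0,0],
    [-0.06,-0.17,0.05,0.045,0,0,0],
    [-0.1,-0.26,0.08,0.07,0,0.01,0],
    [-0.13,-0.35,0.1,0.09,0.01,0.01,0],
    [-0.16,-0.44,0.13,0.12,0.01,0.02,0],
    [-0.2,-0.53,0.16,0.14,0.01,0.02,0],
    [-0.23,-0.62,0.18,0.165,0.01,0.03,0],
    [-0.26,-0.71,0.21,0.188,0.013,0.03,0]
  ]
}}

```text
time: 9.1
ee_pos: [0.5172, 0.1601, 0.2544]
ee_rot: [0.052, 0.96, -0.273, -0.021]
ft_force: [-0.1, -0.5, -2.3]
width: 0.083
gripper_force: 59.1
```

```bash
python3 - <<'E'
from h import *
o=get_obs(); print(o["ee_pos"],o["qpos"]); 
G=frame(-U,-N); place=CORN+.124*U+.004*N+.002*RX
plan([(place+.055*N+.03*U,G),(place+.02*N+.005*U,G),(place+.0*N+.0*U,G)])
im,W=cloud("scene"); save("s1",im[60:340,100:460])
E
```

```text
[0.51719688 0.16010028 0.25439821] [-0.65399656  0.59991249  0.13969805  1.53233332  0.35906988  1.38182682
  0.80432874]
[-0.293, -0.28, 1.131] [0.11, 0.008, 0.019]
[-0.0, 0.35, 0.25] [0.0, 0.0, 0.0]
[0.0, 0.2, 0.05] [0.0, 0.0, 0.0]
```

View pics/s1.png

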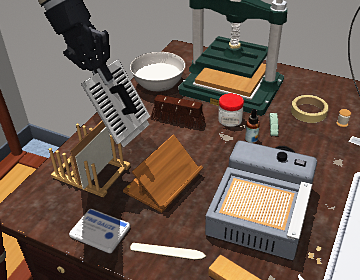

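The crop shows the lid held by its top edge at crop pixel (118,105). It is clear of the rack, the handle is on top, and the empty rest is at (165,170).

{"fn": "arm_command", "kwargs": {
  "series": [
    [-0.03,-0.04,0.12,0.02,0,0,0],
    [-0.07,-0.07,0.25,0.035,0,0,0],
    [-0.11,-0.1,0.38,0.05,0,0.01,0],
    [-0.15,-0.14,0.5,0.065,0.01,0.01,0],
    [-0.18,-0.18,0.62,0.08,0.01,0.01,0],
    [-0.22,-0.21,0.75,0.095,0.01,0.02,0],
    [-0.26,-0.25,0.87,0.11,0.008,0.019,0],
    [-0.29,-0.28,1,0.11,0.008,0.019,0]
  ]
}}

```text
time: 10.15
ee_pos: [0.5366, 0.0816, 0.1825]
ee_rot: [0.069, 0.922, -0.38, -0.029]
ft_force: [0.4, 0.4, -2.8]
width: 0.083
gripper_force: 59.3
```

```bash
python3 - <<'E'
from h import *
o=get_obs(); print(o["ee_pos"],o["qpos"],o["ft_force"]); 
G=frame(-U,-N); place=CORN+.124*U+.004*N+.002*RX
plan([(place+.02*N+.008*U,G),(place+.003*N+.002*U,G)])
q=R.from_quat(o["ee_rot"])
# measure lid in hand: bright grey points near expected plate, in expected lid frame
for n in("scene","top"):
    im,W=cloud(n); save("m_"+n,im)
    c=o["ee_pos"]+q.apply([.002,0,.04]); L=R.from_matrix(q.as_matrix()@np.array([[-1,0,0],[0,0,-1],[0,-1,0]]).T)
    B=W.reshape(-1,3); l=L.inv().apply(np.nan_to_num(B)-c); s=im.reshape(-1,3).astype(int)
    m=(abs(l[:,0])<.09)&(abs(l[:,1])<.12)&(abs(l[:,2])<.02)&(s.min(1)>90)&(s.max(1)-s.min(1)<30)
    print(n,m.sum(),np.percentile(l[m],[1,50,99],axis=0).round(4).tolist())
    k=l[m]; print(np.linalg.lstsq(np.c_[k[:,:2],np.ones(len(k))],k[:,2],rcond=None)[0].round(4))
E
```

```text
[0.53659662 0.08160041 0.1824625 ] [-0.63919128  0.75773366  0.22066623  1.60034363  0.49172831  1.31463607
  0.72394441] [ 0.43175536  0.43948243 -2.75423036]
[-0.008, 0.366, 0.343] [0.001, -0.0, 0.001]
[0.0, 0.17, 0.06] [0.0, 0.0, 0.0]
scene 2234 [[-0.056, -0.083, -0.0038], [-0.0117, -0.0084, 0.003], [0.053, 0.0685, 0.0097]]
[0.0067 0.0209 0.003 ]
top 2172 [[-0.0524, -0.0838, -0.0016], [-0.0063, 0.0014, 0.0043], [0.0555, 0.0684, 0.0105]]
[0.0017 0.0112 0.0041]
```

{"fn": "arm_command", "kwargs": {
  "series": [
    [0,0.07,0.08,0,0,0,0],
    [0,0.15,0.16,0,0,0,0],
    [0,0.22,0.25,0,0,0,0],
    [0,0.3,0.32,0,0,0,0],
    [0,0.38,0.36,0,0,0,0],
    [0,0.44,0.38,0,0,0,0],
    [0,0.48,0.4,0,0,0,0],
    [0,0.51,0.4,0,0,0,0]
  ]
}}

```text
time: 11.25
ee_pos: [0.5378, 0.0894, 0.1192]
ee_rot: [0.07, 0.922, -0.38, -0.029]
ft_force: [-0.2, -0.0, -2.4]
width: 0.082
gripper_force: 59.1
```

```bash
python3 - <<'E'
from h import *
o=get_obs(); print(o["ee_pos"],o["ft_force"],o["ft_torque"]); 
G=frame(-U,-N); place=CORN+.124*U+.004*N+.002*RX
plan([(place,G)])
W=cloud("scene")[1]
E
```

```text
[0.53779908 0.08939958 0.11919128] [-0.21027397 -0.01974928 -2.40086136] [ 1.22450368 -0.20396197  0.02393779]
[-0.007, 0.063, 0.031] [0.001, -0.0, 0.0]
```

{"fn": "arm_command", "kwargs": {
  "series": [
    [0,0.02,0.01,0,0,0,0],
    [0,0.04,0.02,0,0,0,0],
    [0,0.05,0.02,0,0,0,0],
    [0,0.06,0.03,0,0,0,0],
    [0,0.06,0.03,0,0,0,0],
    [0,0.06,0.03,0,0,0,0],
    [0,0.06,0.03,0,0,0,0],
    [0,0.06,0.03,0,0,0,0]
  ]
}}

```text
time: 12.3
ee_pos: [0.538, 0.091, 0.1131]
ee_rot: [0.07, 0.922, -0.381, -0.029]
ft_force: [-0.3, -1.8, -2.2]
width: 0.083
gripper_force: 59.2
```

{"fn": "arm_command", "kwargs": {
  "series": [
    [0,0,0.01,0,0,0,0],
    [0,0,0.02,0,0,0,0],
    [0,0,0.03,0,0,0,0],
    [0,0,0.03,0,0,0,0],
    [0,0,0.03,0,0,0,0],
    [0,0,0.03,0,0,0,0],
    [0,0,0.03,0,0,0,0],
    [0,0,0.03,0,0,0,0]
  ]
}}

```text
time: 13.3
ee_pos: [0.5381, 0.0913, 0.1126]
ee_rot: [0.07, 0.922, -0.38, -0.029]
ft_force: [-1.5, 5.8, 9.2]
width: 0.083
gripper_force: 61.1
```

{"fn": "arm_command", "kwargs": {
  "series": [
    [0,0,-0.01,0,0,0,0],
    [0,0,-0.01,0,0,0,0],
    [0,0,-0.01,0,0,0,0.05],
    [0,0,-0.01,0,0,0,0.12],
    [0,0,-0.01,0,0,0,0.2],
    [0,0,-0.01,0,0,0,0.3],
    [0,0,-0.01,0,0,0,0.35],
    [0,0,-0.01,0,0,0,0.35]
  ]
}}

```text
time: 14.3
ee_pos: [0.5379, 0.09, 0.1114]
ee_rot: [0.07, 0.922, -0.38, -0.029]
ft_force: [0.3, 0.7, -0.2]
width: 0.351
gripper_force: 0.0
```

{"fn": "arm_command", "kwargs": {
  "series": [
    [0,0,-0.05,0,0,0,0.35],
    [0,0,-0.15,0,0,0,0.35],
    [0,0,-0.28,0,0,0,0.35],
    [0,0,-0.4,0,0,0,0.35],
    [0,0,-0.55,0,0,0,0.35],
    [0,0,-0.7,0,0,0,0.35],
    [0,0,-0.85,0,0,0,0.35],
    [0,0,-1,0,0,0,0.35]
  ]
}}

```text
time: 15.3
ee_pos: [0.5487, 0.1605, 0.1832]
ee_rot: [0.07, 0.922, -0.38, -0.029]
ft_force: [-0.1, -0.4, -0.0]
width: 0.351
gripper_force: 0.0
```

```bash
cat >> h.py <<'E'
def lidfit(n,c,L,im=None,W=None):
    """points of bright grey plate in lid frame guess (c centre, L rotation)"""
    im,W=cloud(n) if im is None else (im,W)
    l=L.inv().apply(np.nan_to_num(W.reshape(-1,3))-c); s=im.reshape(-1,3).astype(int)
    g=(abs(l[:,0])<.09)&(abs(l[:,1])<.12); ok=(s.min(1)>90)&(s.max(1)-s.min(1)<30)
    m=g&(abs(l[:,2])<.02)&ok; k=l[m]
    print(n,m.sum(),"pct",np.percentile(k,[1,50,99],axis=0).round(4).tolist(),"plane",np.linalg.lstsq(np.c_[k[:,:2],np.ones(len(k))],k[:,2],rcond=None)[0].round(4),
      "rect",cv2.minAreaRect((k[:,:2]*1000).astype(np.float32)))
    h=l[g&(l[:,2]>.025)&(l[:,2]<.045)&(s.max(1)<110)&(abs(l[:,0])<.03)&(abs(l[:,1])<.05)]
    if len(h): print(" handle",len(h),np.percentile(h,[2,50,98],axis=0).round(4).tolist())
    return im,W
E
python3 - <<'E'
from h import *
o=get_obs(); print(o["ee_pos"],o["ft_force"])
L=R.from_matrix(np.c_[RX,U,N]); c=CORN+.084*U+.004*N
for n in("scene","top"):
    im,W=lidfit(n,c,L); save("r_"+n,im[60:340,100:460] if n=="scene" else im)
E
```

```text
[0.54870882 0.16049172 0.18319312] [-0.10924584 -0.37268683 -0.02232989]
scene 2119 pct [[-0.0571, -0.0832, -0.0026], [-0.011, -0.0045, 0.0035], [0.0519, 0.0679, 0.0074]] plane [0.0009 0.009  0.0034] rect ((-2.1897659301757812, -8.051475524902344), (154.02296447753906, 112.84571838378906), 89.74651336669922)
 handle 209 [[-0.0099, -0.0307, 0.0256], [-0.0052, 0.0002, 0.0338], [0.0043, 0.0299, 0.0375]]
top 1992 pct [[-0.0525, -0.0807, -0.004], [-0.0022, 0.0075, 0.0032], [0.055, 0.0702, 0.0064]] plane [-0.0038  0.004   0.0029] rect ((2.167816162109375, -6.891365051269531), (111.74098205566406, 158.08349609375), 0.06902490556240082)
 handle 138 [[-0.0059, -0.0285, 0.0266], [0.0005, 0.0065, 0.0342], [0.0077, 0.0322, 0.0366]]
```

View pics/r_scene.png

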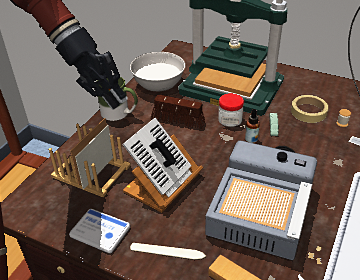

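The crop shows the lid lying on the rest at crop pixel (163,157), handle up, with the hand clear.

```bash
python3 - <<'E'
from h import *
c=CORN+.084*U+.004*N; G=frame(-N,RX); M=frame(-Z,RX+RY)
print(c+.109*N)
plan([([.545,.11,.26],M),(c+.10*N,G),(c+.009*N,G)])
E
```

```text
[ 0.52089823 -0.01227015  0.16130004]
[-0.035, -0.907, -0.18] [-0.352, 0.147, 0.356]
[-0.798, -0.873, 1.051] [-0.147, 0.355, 0.355]
[0.0, -0.0, 0.91] [0.0, 0.0, 0.0]
```

{"fn": "arm_command", "kwargs": {
  "series": [
    [0,-0.15,-0.15,-0.044,0.018,0.044,0.6],
    [0,-0.28,-0.18,-0.088,0.036,0.089,0.6],
    [-0.01,-0.41,-0.18,-0.13,0.055,0.133,0.6],
    [-0.02,-0.54,-0.18,-0.176,0.073,0.178,0.6],
    [-0.02,-0.65,-0.18,-0.22,0.092,0.222,0.6],
    [-0.03,-0.75,-0.18,-0.264,0.11,0.267,0.6],
    [-0.03,-0.84,-0.18,-0.308,0.129,0.311,0.6],
    [-0.035,-0.907,-0.18,-0.352,0.147,0.356,0.6]
  ]
}}

```text
time: 16.4
ee_pos: [0.5442, 0.1069, 0.2594]
ee_rot: [0.455, 0.891, -0.001, -0.0]
ft_force: [0.8, -0.6, 0.3]
width: 0.602
gripper_force: 0.0
```

```bash
python3 - <<'E'
from h import *
print(get_obs()["qpos"])
c=CORN+.084*U+.004*N; G=frame(-N,RX)
plan([(c+.12*N,G)])
E
```

```text
[-0.3700909   0.44342533  0.20499466  1.66740831 -0.10056166  1.04258264
  0.49279089]
[-0.884, -0.941, 0.905] [-0.146, 0.356, 0.352]
```

{"fn": "arm_command", "kwargs": {
  "series": [
    [-0.15,-0.16,0,-0.018,0.045,0.044,0.6],
    [-0.3,-0.32,0.02,-0.036,0.089,0.088,0.6],
    [-0.45,-0.48,0.08,-0.055,0.133,0.132,0.6],
    [-0.6,-0.64,0.2,-0.073,0.178,0.176,0.6],
    [-0.7,-0.75,0.38,-0.091,0.222,0.22,0.6],
    [-0.78,-0.83,0.56,-0.11,0.267,0.264,0.6],
    [-0.85,-0.9,0.74,-0.128,0.311,0.308,0.6],
    [-0.88,-0.94,0.9,-0.146,0.356,0.352,0.6]
  ]
}}

```text
time: 17.4
ee_pos: [0.5199, -0.0201, 0.1688]
ee_rot: [0.702, 0.601, 0.289, -0.25]
ft_force: [-0.6, 1.1, 0.2]
width: 0.597
gripper_force: 0.0
```

```bash
python3 - <<'E'
from h import *
o=get_obs();print(o["qpos"],o["ft_force"])
c=CORN+.084*U+.004*N; G=frame(-N,RX)
plan([(c+.04*N,G),(c+.009*N,G)])
E
```

```text
[ 0.35455772  0.65072827  0.0805755   1.9003567  -0.93087058  1.10024131
  0.93261569] [-0.60288199  1.14954099  0.22209378]
[0.003, -0.0, 0.799] [-0.001, 0.0, -0.002]
[-0.0, -0.0, 0.31] [0.0, 0.0, 0.0]
```

{"fn": "arm_command", "kwargs": {
  "series": [
    [0,0,0.15,0,0,0,0.6],
    [0,0,0.3,0,0,0,0.6],
    [0,0,0.45,0,0,0,0.6],
    [0,0,0.58,0,0,0,0.6],
    [0,0,0.7,0,0,0,0.6],
    [0,0,0.8,0,0,0,0.6],
    [0,0,0.87,0,0,0,0.6],
    [0,0,0.92,0,0,0,0.6]
  ]
}}

```text
time: 18.4
ee_pos: [0.5295, 0.0457, 0.1041]
ee_rot: [0.7, 0.603, 0.288, -0.25]
ft_force: [-0.5, -0.0, -0.1]
width: 0.601
gripper_force: 0.0
```

{"fn": "arm_command", "kwargs": {
  "series": [
    [0,0,0.07,0,0,0,0.6],
    [0,0,0.14,0,0,0,0.6],
    [0,0,0.18,0,0,0,0.5],
    [0,0,0.18,0,0,0,0.35],
    [0,0,0.18,0,0,0,0.25],
    [0,0,0.18,0,0,0,0.15],
    [0,0,0.18,0,0,0,0.05],
    [0,0,0.18,0,0,0,0]
  ],
  "newtons": 60
}}

```text
time: 19.4
ee_pos: [0.5315, 0.0578, 0.0918]
ee_rot: [0.7, 0.603, 0.288, -0.25]
ft_force: [-1.0, -1.9, 2.9]
width: 0.148
gripper_force: 59.4
```

```bash
python3 - <<'E'
from h import *
o=get_obs();print(o["ee_pos"],o["width"],o["gripper_force"],o["ft_force"],o["ft_torque"])
c=CORN+.084*U+.004*N; L=R.from_matrix(np.c_[RX,U,N])
print(L.inv().apply(o["ee_pos"]-c))
im,W=lidfit("scene",c,L); lidfit("top",c,L)
save("g1",im[60:340,100:460])
E
```

```text
[0.53148864 0.05778872 0.09182462] 0.14778228753522804 59.35821890830994 [-0.97055026 -1.85756296  2.85358051] [-0.68901754  0.18579566 -0.03305959]
[-0.00012861  0.00097529  0.00977163]
scene 1950 pct [[-0.0573, -0.0835, -0.0026], [-0.0143, -0.0007, 0.0035], [0.0514, 0.068, 0.0074]] plane [0.0005 0.0099 0.0034] rect ((-2.4384384155273438, -8.218376159667969), (112.39080047607422, 154.23439025878906), 0.035950224846601486)
 handle 105 [[-0.0221, -0.0319, 0.0253], [-0.0063, 0.0148, 0.0341], [0.0039, 0.0301, 0.0371]]
top 1462 pct [[-0.0528, -0.0647, -0.004], [-0.0052, 0.0296, 0.0033], [0.0549, 0.0703, 0.0133]] plane [-0.001  -0.0106  0.0035] rect ((1.9680900573730469, -6.125389099121094), (111.74407958984375, 156.47122192382812), 0.6650667786598206)
 handle 155 [[-0.0189, -0.0265, 0.0264], [0.0011, 0.008, 0.0345], [0.0206, 0.0317, 0.0437]]
```

View pics/g1.png

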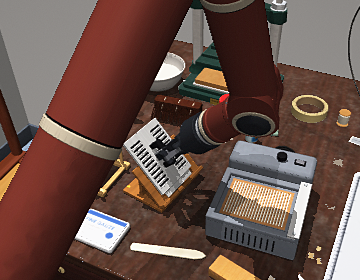

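The crop shows the fingers closed on the handle at about (175,150), with the lid still seated on the rest.

```bash
cat >> h.py <<'E'
OFF=np.array([0,.001,.0098]) # TCP in lid frame
def hook(tilt,ty,tz,x=0,seat=None):
    S=np.c_[SX,SY,Z]; t=np.radians(tilt); L=S@R.from_euler("x",t).as_matrix()
    c=(SEAT if seat is None else seat)+S@np.array([x,ty,tz])-L@np.array([0,-.084,-.004])
    return c+L@OFF, frame(-L[:,2],L[:,0])
E
python3 - <<'E'
from h import *
o=get_obs(); p=o["ee_pos"]; q=R.from_quat(o["ee_rot"])
a=p+.06*N+.04*Z
h1=hook(25,-.055,.08); s=Slerp([0,1],R.concatenate([q,h1[1]]))
b=(a+h1[0])/2+[0,0,.03]
print(a,b,h1[0],hook(20,-.066,.003)[0])
plan([(a,q),(b,s(.5)),h1,hook(20,-.064,.02)])
E
```

```text
[0.52510133 0.01581509 0.17424377] [ 0.51884453 -0.07227127  0.21233669] [ 0.51258773 -0.16035763  0.1904296 ] [ 0.51320218 -0.16738084  0.10703947]
[0.281, -0.003, -0.883] [0.0, 0.0, 0.0]
[-0.355, 0.068, -0.891] [0.032, -0.082, -0.047]
[-0.849, -0.038, -0.326] [0.032, -0.082, -0.047]
[-0.326, -0.0, 0.58] [-0.0, -0.042, 0.0]
```

{"fn": "arm_command", "kwargs": {
  "series": [
    [0,0,-0.05,0,0,0,0],
    [0,0,-0.15,0,0,0,0],
    [0,0,-0.28,0,0,0,0],
    [0,0,-0.4,0,0,0,0],
    [0.05,0,-0.52,0,0,0,0],
    [0.12,0,-0.65,0,0,0,0],
    [0.2,0,-0.77,0,0,0,0],
    [0.28,0,-0.88,0,0,0,0]
  ]
}}

```text
time: 20.5
ee_pos: [0.5252, 0.0165, 0.175]
ee_rot: [0.7, 0.603, 0.288, -0.25]
ft_force: [0.8, 0.1, -3.3]
width: 0.152
gripper_force: 58.9
```

{"fn": "arm_command", "kwargs": {
  "series": [
    [-0.04,0,-0.11,0.004,-0.01,-0.006,0],
    [-0.09,0.01,-0.22,0.008,-0.02,-0.012,0],
    [-0.13,0.02,-0.33,0.012,-0.03,-0.018,0],
    [-0.18,0.03,-0.44,0.016,-0.041,-0.024,0],
    [-0.22,0.04,-0.55,0.02,-0.051,-0.03,0],
    [-0.26,0.05,-0.66,0.024,-0.061,-0.036,0],
    [-0.31,0.06,-0.77,0.028,-0.072,-0.042,0],
    [-0.355,0.068,-0.89,0.032,-0.082,-0.047,0]
  ]
}}

```text
time: 21.5
ee_pos: [0.519, -0.0723, 0.212]
ee_rot: [0.683, 0.666, 0.218, -0.206]
ft_force: [0.5, -0.5, -2.8]
width: 0.151
gripper_force: 58.8
```

{"fn": "arm_command", "kwargs": {
  "series": [
    [-0.11,0,-0.04,0.004,-0.01,-0.006,0],
    [-0.22,0,-0.08,0.008,-0.02,-0.012,0],
    [-0.33,-0.01,-0.12,0.012,-0.03,-0.018,0],
    [-0.44,-0.02,-0.16,0.016,-0.041,-0.024,0],
    [-0.55,-0.02,-0.2,0.02,-0.051,-0.03,0],
    [-0.66,-0.03,-0.24,0.024,-0.061,-0.036,0],
    [-0.77,-0.03,-0.29,0.028,-0.072,-0.042,0],
    [-0.85,-0.04,-0.33,0.032,-0.082,-0.047,0]
  ]
}}

```text
time: 22.5
ee_pos: [0.5128, -0.1609, 0.1898]
ee_rot: [0.659, 0.721, 0.146, -0.16]
ft_force: [-1.2, -0.1, -1.9]
width: 0.154
gripper_force: 58.8
```

```bash
python3 - <<'E'
from h import *
o=get_obs();print(o["ee_pos"],o["ee_rot"],o["qpos"],o["width"],o["gripper_force"],o["ft_force"])
q=R.from_quat(o["ee_rot"]); m=q.as_matrix(); L=R.from_matrix(np.c_[m[:,1],m[:,0],-m[:,2]]); c=o["ee_pos"]-L.apply(OFF)
for n in("scene","top"):
    im,W=lidfit(n,c,L); save("x_"+n,im[120:360,270:470] if n=="scene" else im[150:300,270:430])
plan([hook(20,-.064,.02)])
E
python3 -c "
import cv2,numpy as np
a=cv2.resize(cv2.imread('pics/x_scene.png'),(400,480));b=cv2.resize(cv2.imread('pics/x_top.png'),(400,375));b=cv2.copyMakeBorder(b,0,105,0,0,0)
cv2.imwrite('pics/x_both.png',np.hstack([a,b]))"
```

```text
[ 0.51276574 -0.16089355  0.18981344] [ 0.65853195  0.72066376  0.14638314 -0.15984803] [ 0.33218839  0.61650424  0.22167043  1.66858495 -0.51886758  1.19287174
  0.89528422] 0.1540098416187132 58.78160119056702 [-1.1722654  -0.11584136 -1.85915219]
scene 2252 pct [[-0.0576, -0.0828, -0.0035], [-0.0164, 0.0005, 0.0029], [0.0514, 0.0685, 0.0065]] plane [0.0089 0.0132 0.0028] rect ((-2.3114891052246094, -7.4658660888671875), (113.10590362548828, 153.62364196777344), 0.035275448113679886)
 handle 224 [[-0.0228, -0.0301, 0.0254], [-0.0083, 0.0088, 0.0328], [0.0046, 0.0305, 0.0413]]
top 1815 pct [[-0.053, -0.056, -0.0012], [-0.0019, 0.0301, 0.0035], [0.0551, 0.0696, 0.0092]] plane [ 0.004  -0.0096  0.0039] rect ((1.3287734985351562, -5.936302185058594), (109.95364379882812, 153.6713104248047), 0.1255122423171997)
 handle 220 [[-0.0178, -0.0266, 0.026], [0.0014, 0.0071, 0.0346], [0.0194, 0.0315, 0.0427]]
[-0.32, -0.002, 0.578] [0.0, -0.042, 0.001]
```

View pics/x_both.png

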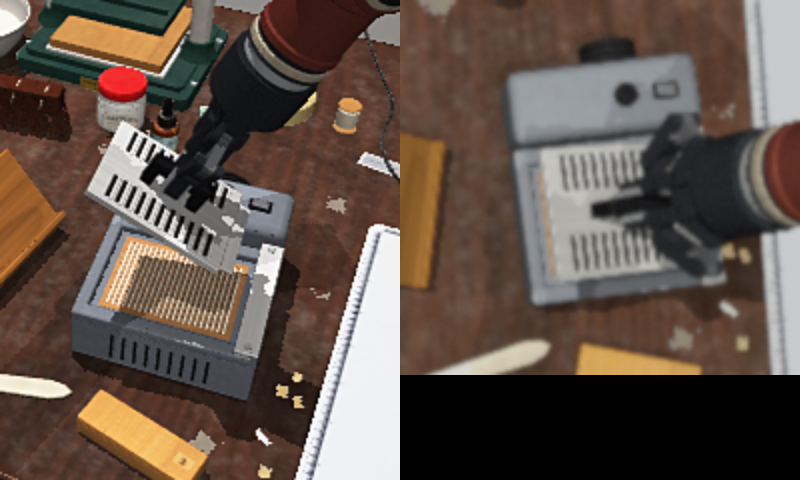

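The left crop shows the lid held by its handle above the opening at (175,190), its tongue end towards the ledge at (262,290). The right crop shows it well aligned with the box.

```bash
python3 - <<'E'
from h import *
plan([hook(20,-.063,.02,-.001),hook(19,-.065,.003,-.001),hook(18,-.080,.003,-.001)])
E
```

```text
[-0.311, -0.012, 0.583] [0.0, -0.042, 0.001]
[-0.075, 0.0, 0.168] [0.0, -0.008, -0.0]
[-0.14, -0.0, -0.034] [0.0, -0.008, -0.0]
```

{"fn": "arm_command", "kwargs": {
  "series": [
    [-0.04,0,0.07,0,-0.005,0,0],
    [-0.08,0,0.15,0,-0.01,0,0],
    [-0.12,0,0.23,0,-0.015,0,0],
    [-0.16,0,0.3,0,-0.02,0,0],
    [-0.2,-0.01,0.38,0,-0.027,0,0],
    [-0.25,-0.01,0.46,0,-0.034,0,0],
    [-0.29,-0.01,0.53,0,-0.042,0,0],
    [-0.32,-0.01,0.58,0,-0.042,0,0]
  ]
}}

```text
time: 23.6
ee_pos: [0.5123, -0.1639, 0.1234]
ee_rot: [0.664, 0.727, 0.118, -0.129]
ft_force: [-0.1, 0.2, -2.5]
width: 0.155
gripper_force: 58.8
```

{"fn": "arm_command", "kwargs": {
  "series": [
    [-0.01,0,0.02,0,-0.001,0,0],
    [-0.02,0,0.05,0,-0.002,0,0],
    [-0.03,0,0.08,0,-0.003,0,0],
    [-0.04,0,0.1,0,-0.004,0,0],
    [-0.05,0,0.12,0,-0.006,0,0],
    [-0.06,0,0.14,0,-0.007,0,0],
    [-0.06,0,0.155,0,-0.008,0,0],
    [-0.065,0,0.165,0,-0.008,0,0]
  ]
}}

```text
time: 24.6
ee_pos: [0.5123, -0.1647, 0.1061]
ee_rot: [0.665, 0.728, 0.112, -0.122]
ft_force: [-0.4, 0.9, -2.7]
width: 0.153
gripper_force: 58.8
```

```bash
python3 - <<'E'
from h import *
o=get_obs();print(o["ee_pos"],o["ft_force"],o["ft_torque"])
q=R.from_quat(o["ee_rot"]); m=q.as_matrix(); L=R.from_matrix(np.c_[m[:,1],m[:,0],-m[:,2]]); c=o["ee_pos"]-L.apply(OFF)
t=c+L.apply([0,-.084,-.004])-SEAT; print("tip in seat",t@SX,t@SY,t[2])
im,W=lidfit("scene",c,L); save("y_scene",cv2.resize(im[190:320,300:440],None,fx=4,fy=4))
X,Y,Zz=W[...,0],W[...,1],W[...,2]
plan([hook(19,-.073,.003,-.001),hook(18,-.080,.003,-.001)])
E
```

```text
[ 0.51227406 -0.1647435   0.106113  ] [-0.39889657  0.92747563 -2.65669491] [-0.54216137 -0.06896241  0.01069318]
tip in seat -0.0004816475039108168 -0.06392467529259561 0.0032260004483059407
scene 3282 pct [[-0.0764, -0.1095, -0.0186], [-0.0117, -0.0447, 0.0031], [0.087, 0.0682, 0.0188]] plane [-0.0015 -0.0552  0.0023] rect ((5.7671966552734375, -20.918502807617188), (180.90322875976562, 168.12294006347656), 89.81568908691406)
 handle 166 [[-0.0227, -0.0307, 0.0253], [-0.0081, 0.0113, 0.0324], [0.0036, 0.03, 0.0379]]
[-0.085, -0.003, -0.027] [-0.0, -0.001, 0.001]
[-0.064, -0.0, -0.008] [0.0, -0.008, -0.0]
```

View pics/y_scene.png

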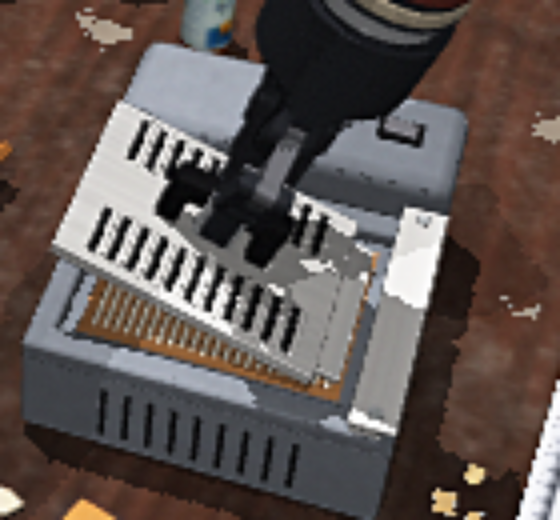

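The tongue is down inside the opening at about (335,355), just short of the ledge edge at (365,330), with no contact. I'll slide it in under the ledge.

{"fn": "arm_command", "kwargs": {
  "series": [
    [-0.02,0,-0.005,0,0,0,0],
    [-0.04,0,-0.01,0,-0.001,0,0],
    [-0.06,0,-0.015,0,-0.002,0,0],
    [-0.08,0,-0.02,0,-0.004,0,0],
    [-0.1,0,-0.025,0,-0.006,0,0],
    [-0.12,0,-0.03,0,-0.008,0,0],
    [-0.14,0,-0.033,0,-0.009,0,0],
    [-0.155,0,-0.037,0,-0.009,0,0]
  ]
}}

```text
time: 25.65
ee_pos: [0.5137, -0.1808, 0.1046]
ee_rot: [0.666, 0.729, 0.106, -0.115]
ft_force: [1.2, 0.3, -2.4]
width: 0.148
gripper_force: 58.8
```

```bash
python3 - <<'E'
from h import *
o=get_obs();print(o["ee_pos"],o["ft_force"],o["ft_torque"])
q=R.from_quat(o["ee_rot"]); m=q.as_matrix(); L=R.from_matrix(np.c_[m[:,1],m[:,0],-m[:,2]]); c=o["ee_pos"]-L.apply(OFF)
t=c+L.apply([0,-.084,-.004])-SEAT; print("tip in seat",t@SX,t@SY,t[2])
im,W=cloud("scene"); l=L.inv().apply(np.nan_to_num(W.reshape(-1,3))-c).reshape(W.shape)
# ledge front edge per depth: ledge top points
k=(np.nan_to_num(W)-SEAT); sx,sy,sz=k@SX,k@SY,k[...,2]
for nm,WW in(("scene",W),("top",cloud("top")[1])):
    k=np.nan_to_num(WW)-SEAT; g=(abs(k@SX)<.05)&(k@SY<-.06)&(k@SY>-.12)&(k[...,2]>.012)&(k[...,2]<.021); print(nm,g.sum(),np.percentile((k@SY)[g],[1,5,50,95,99]).round(4))
plan([hook(14,-.0815,.002,-.001),hook(9,-.083,.001,-.001),hook(4,-.084,.0,-.001),hook(0,-.084,0,-.001)])
E
```

```text
[ 0.51368317 -0.18077609  0.10456398] [ 1.22695905  0.2828941  -2.38110752] [-0.55829117 -0.02265976 -0.01054921]
tip in seat -0.0004926939343486718 -0.08077989045256295 0.0031196675638900245
scene 617 [-0.096  -0.0948 -0.0804 -0.0617 -0.0605]
top 41 [-0.0959 -0.0951 -0.0876 -0.0759 -0.0753]
[-0.0, -0.003, 0.069] [0.0, -0.034, 0.001]
[-0.008, 0.0, 0.081] [-0.0, -0.042, 0.0]
[-0.003, -0.0, 0.083] [0.0, -0.042, -0.0]
[0.008, 0.0, 0.06] [0.0, -0.033, 0.0]
```

```bash
python3 - <<'E'
from h import *
for w in [(14,-.0815,.002),(9,-.083,.001)]: plan([hook(*w,-.001)])
p,q=hook(9,-.083,.001,-.001)
for w in [(5,-.084,.0005),(2,-.084,.0),(0,-.084,0)]: plan([hook(*w,-.001)],p,q)
E
```

```text
[-0.0, -0.003, 0.069] [0.0, -0.034, 0.001]
[-0.014, -0.003, 0.149] [0.0, -0.075, 0.001]
[-0.003, -0.0, 0.063] [0.0, -0.033, -0.0]
[-0.001, -0.0, 0.113] [-0.0, -0.058, 0.0]
[-0.0, -0.0, 0.143] [-0.0, -0.075, -0.0]
```

{"fn": "arm_command", "kwargs": {
  "series": [
    [0,0,0.02,0,-0.009,0,0],
    [0,0,0.035,0,-0.017,0,0],
    [0,0,0.052,0,-0.026,0,0],
    [0,0,0.069,0,-0.034,0,0],
    [-0.003,0,0.09,0,-0.044,0,0],
    [-0.007,0,0.11,0,-0.055,0,0],
    [-0.01,0,0.13,0,-0.065,0,0],
    [-0.014,0,0.149,0,-0.075,0,0]
  ]
}}

```text
time: 26.75
ee_pos: [0.5134, -0.1773, 0.0899]
ee_rot: [0.673, 0.736, 0.053, -0.057]
ft_force: [0.5, -0.7, -3.0]
width: 0.15
gripper_force: 58.7
```

```bash
cat > st.py <<'E'
from h import *
o=get_obs();print(o["ee_pos"],o["ft_force"],o["ft_torque"],o["gripper_force"],o["width"])
q=R.from_quat(o["ee_rot"]); m=q.as_matrix(); L=R.from_matrix(np.c_[m[:,1],m[:,0],-m[:,2]]); c=o["ee_pos"]-L.apply(OFF)
t=c+L.apply([0,-.084,-.004])-SEAT; print("tip in seat",t@SX,t@SY,t[2],"tilt",np.degrees(np.arccos(-m[2,2])))
E
python3 st.py
```

```text
[ 0.5133824  -0.17729498  0.0898554 ] [ 0.47915688 -0.70842984 -2.96314433] [-0.22556299  0.01800633 -0.01865081] 58.743833899497986 0.15018555338075248
tip in seat -0.000482795218922637 -0.08254613895913049 0.0009695524541018657 tilt 8.971242402775868
```

{"fn": "arm_command", "kwargs": {
  "series": [
    [-0.001,0,0.015,0,-0.008,0,0],
    [-0.002,0,0.03,0,-0.016,0,0],
    [-0.003,0,0.047,0,-0.025,0,0],
    [-0.003,0,0.063,0,-0.033,0,0],
    [-0.003,0,0.08,0,-0.041,0,0],
    [-0.002,0,0.095,0,-0.05,0,0],
    [-0.001,0,0.113,0,-0.058,0,0],
    [-0.001,0,0.113,0,-0.058,0,0]
  ]
}}

```text
time: 27.75
ee_pos: [0.5133, -0.1752, 0.0788]
ee_rot: [0.674, 0.738, 0.012, -0.013]
ft_force: [-0.2, -0.5, -1.0]
width: 0.15
gripper_force: 59.0
```

```bash
python3 st.py; python3 - <<'E'
from h import *
plan([hook(0,-.084,0,-.001)])
E
```

```text
[ 0.5133388  -0.17518569  0.07880528] [-0.16259656 -0.51260449 -1.04682409] [-0.00256994  0.06840765 -0.03797482] 59.00294780731201 0.15035901315190095
tip in seat -0.0002779776466391652 -0.08307514251691026 -7.382406053338397e-05 tilt 2.082403859070644
[-0.005, -0.005, 0.03] [0.0, -0.017, 0.001]
```

{"fn": "arm_command", "kwargs": {
  "series": [
    [0,0,0.008,0,-0.004,0,0],
    [-0.003,0,0.015,0,-0.009,0,0],
    [-0.005,0,0.023,0,-0.013,0,0],
    [-0.005,0,0.03,0,-0.017,0,0],
    [-0.005,0,0.034,0,-0.017,0,0],
    [-0.005,0,0.034,0,-0.017,0,0],
    [-0.005,0,0.034,0,-0.017,0,0],
    [-0.005,0,0.034,0,-0.017,0,0]
  ]
}}

```text
time: 28.75
ee_pos: [0.5134, -0.176, 0.0758]
ee_rot: [0.675, 0.738, 0.001, -0.0]
ft_force: [-1.4, 2.2, 5.3]
width: 0.15
gripper_force: 59.9
```

```bash
python3 st.py; python3 - <<'E'
from h import *
L=R.from_matrix(np.c_[SX,SY,Z]); c=SEAT+[0,0,.004]
for n in("scene","top"): im,W=lidfit(n,c,L)
E
```

```text
[ 0.51343476 -0.17595196  0.07579684] [-1.38429141  2.1859144   5.27205726] [0.28810433 0.36570761 0.04795968] 59.892765283584595 0.1503014578319097
tip in seat -0.00030580307012484435 -0.08438835460193365 -0.00010238269299612385 tilt 0.09326625100650698
scene 3601 pct [[-0.0776, -0.0952, -0.004], [-0.0159, -0.0162, 0.0032], [0.0699, 0.0852, 0.0141]] plane [ 0.0023 -0.0397  0.004 ] rect ((0.7883071899414062, -4.48419189453125), (159.96600341796875, 183.8191375732422), 0.18620675802230835)
 handle 162 [[-0.0231, -0.0321, 0.0254], [-0.0082, -0.012, 0.0327], [0.0037, 0.0294, 0.0386]]
top 1970 pct [[-0.073, 0.0019, -0.0073], [0.0043, 0.0502, 0.0028], [0.0732, 0.0876, 0.0074]] plane [ 0.0007 -0.0197  0.0033] rect ((-0.1557159423828125, 41.77800369262695), (93.31713104248047, 149.78610229492188), 89.99232482910156)
 handle 38 [[-0.0062, 0.0174, 0.0286], [-0.0004, 0.0248, 0.0333], [0.0062, 0.0316, 0.0379]]
```

{"fn": "arm_command", "kwargs": {
  "series": [
    [0,0,0,0,0,0,0.05],
    [0,0,0,0,0,0,0.1],
    [0,0,0,0,0,0,0.15],
    [0,0,0,0,0,0,0.2],
    [0,0,0,0,0,0,0.3],
    [0,0,0,0,0,0,0.4],
    [0,0,0,0,0,0,0.45],
    [0,0,0,0,0,0,0.5]
  ]
}}

```text
time: 29.85
ee_pos: [0.5133, -0.1762, 0.0753]
ee_rot: [0.675, 0.738, 0.0, -0.0]
ft_force: [-0.1, -0.0, -0.1]
width: 0.501
gripper_force: 0.0
```

{"fn": "arm_command", "kwargs": {
  "series": [
    [0,0,-0.08,0,0,0,0.5],
    [0,0,-0.18,0,0,0,0.5],
    [0,0,-0.3,0,0,0,0.5],
    [0,0,-0.42,0,0,0,0.5],
    [0,0,-0.55,0,0,0,0.5],
    [0,0,-0.7,0,0,0,0.5],
    [0,0,-0.85,0,0,0,0.5],
    [0,0,-1,0,0,0,0.5]
  ]
}}

```text
time: 30.85
ee_pos: [0.5133, -0.1762, 0.1765]
ee_rot: [0.675, 0.738, 0.001, 0.0]
ft_force: [0.3, 0.1, -0.4]
width: 0.502
gripper_force: 0.0
```

```bash
python3 - <<'E'
from h import *
print(get_obs()["ft_force"])
for n in("scene","top"):
    im,W=cloud(n); k=np.nan_to_num(W)-SEAT; s=im.astype(int)
    x,y,z=k@SX,k@SY,k[...,2]; m=(abs(x)<.05)&(y>-.065)&(y<.06)&(z>0)&(z<.016)&(s.min(2)>90); P=np.c_[x[m],y[m],z[m]]
    for _ in range(3):
        f=np.linalg.lstsq(np.c_[P[:,:2],np.ones(len(P))],P[:,2],rcond=None)[0]; r=P[:,2]-P[:,:2]@f[:2]-f[2]; P=P[abs(r)<.004]
    print(n,len(P),"plane",f.round(4),"deg",np.degrees(f[:2]).round(2))
    if n=="scene": save("f_scene",cv2.resize(im[190:320,300:440],None,fx=4,fy=4))
E
```

```text
[ 0.28176341  0.07631951 -0.39648198]
scene 1445 plane [-0.001   0.0007  0.0071] deg [-0.06  0.04]
top 1198 plane [ 0.0021 -0.0014  0.0072] deg [ 0.12 -0.08]
```

View pics/f_scene.png

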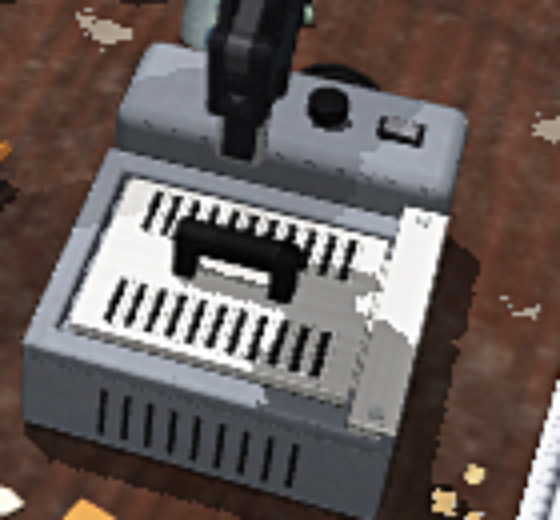

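The lid lies flat in the opening: its outer face is 7 mm above the seat and level within 0.2 degrees. The tongue is under the ledge at about (375,330), and the hand is clear.

```bash
python3 -c "
from bench import *
print(hand_in())"
```

```text
the job is handed in; nothing more can be done
None
```

The filter lid is back in the dust extractor, flat and fully home with its tongue under the ledge and released; I handed the job in at about 31 s (no verdict was shown), and nothing else was knowingly touched.

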